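Run the bearing balls out of the tipping bowl past a stop bar

TASK

Get the three bearing balls out of the tipping bowl into the round tin and not into the square box. Pick up the long wooden stop bar by its post, hold it about 30 degrees aslant across the bowl's open mouth so that only a narrow gap stays free at the round tin's end, and press the bowl down with it so that it tips and the balls run along the bar and out through the gap. Keep the bar there until all three are in the tin, then put it down on the bench clear of the bowl and let go.

Things in the scene. Friction and masses are not known exactly. Their poses are not given: they have to be found in the camera images.
- stand: fixed grey stand of the steel tipping bowl: base plate, two uprights 127 mm high, 234 mm wide over all at the uprights. Origin on the bench under the middle of the hinge; x points out of the bowl's open mouth, y along the hinge, z up. Hinge axis along y, 115 mm up, level with the bowl's flat floor, which reaches a straight open lip 165 mm from the hinge.
- lip (a point): middle of the top edge of the bowl's open lip, x out of the mouth along the floor, moves with the bowl. The mouth is 190 mm wide between side walls 33 mm high; the floor is 4 mm thick, the back half-round. Below it a square metal box (100 mm, 45 high) and the round tin stand side by side, either way round
- bowl (a joint): tipping angle, rad: 0 at rest (floor slopes 6 degrees, 0.105 rad, down to the back, keeping the balls there), 0.105 level, 0.42 the stop (18 degrees down to the lip). A spring returns it; pressing about 90 mm in front of the hinge takes 4 to 9 N. Hold it near 0.4
- bar: long wooden stop bar standing on its edge: batten 130 mm long (its y), 22 thick (x), 45 high, with a 24 x 24 mm square grip post from its middle up to 100 mm above its underside; about 160 g. Origin at the middle of its underside, z up. A like bar only 50 mm long, no use here, stands on the other side of the stand
- bar_post (a point): point on the axis of the long bar's grip post, 75 mm above its underside: where to grip. In use, bar centre about 130 mm in front of the hinge and 15 to 20 mm off the middle, away from the tin, turned about 30 degrees (below 20 balls stick), its tin end nearer the lip: this leaves a 45 mm gap there. Its lower edge bears on the floor at the other end, about 90 mm from the hinge
- tin: round open metal tin, 110 mm outside diameter, 50 mm high, wall 3 mm, 500 g. Origin at the middle of its underside
- ball_1_center (a point): polished, oiled steel bearing ball that rolls very easily, 30 mm diameter, 110 g; the point is its centre. The three balls start side by side at the back of the bowl
- ball_2_center (a point): polished, oiled steel bearing ball that rolls very easily, 30 mm diameter, 110 g; the point is its centre. The three balls start side by side at the back of the bowl
- ball_3_center (a point): polished, oiled steel bearing ball that rolls very easily, 30 mm diameter, 110 g; the point is its centre. The three balls start side by side at the back of the bowl
There are look-alikes about, which are no part of the job. Leave any purple or yellow look-alike of the bar alone.

How it is judged:
On the way, in this order (a step that is already met when the one before it is completed fails the run):
1. the long bar, held by the fingers, lies across the bowl's mouth and presses the bowl past level, with the balls still in it (contact force between the fingers and bar above 1 N and height (world z) of bar below 0.135 m and x of bar in the frame of stand between 0.075 and 0.175 m and y of bar in the frame of stand between -0.045 and 0.045 m and angle between the y axis of bar and the y axis of stand, either way round below 0.8 rad and value of joint bowl above 0.11 rad and height (world z) of each of ball_1_center, ball_2_center, ball_3_center above 0.09 m), for 0.04 s.
2. all three balls are in the round tin while the held bar still presses in the bowl's mouth (horizontal distance between each of ball_1_center, ball_2_center, ball_3_center and tin below 0.055 m and height (world z) of each of ball_1_center, ball_2_center, ball_3_center below 0.05 m and contact force between the fingers and bar above 1 N and height (world z) of bar below 0.135 m and x of bar in the frame of stand between 0.075 and 0.175 m and y of bar in the frame of stand between -0.045 and 0.045 m and angle between the y axis of bar and the y axis of stand, either way round below 0.8 rad and value of joint bowl above 0.15 rad), for 0.2 s.
At the end, for the whole second after the job is handed in: all three balls are inside the round tin (centres within 55 mm of its axis and below 50 mm), the long bar rests released on the bench (its origin below 30 mm, more than 75 mm from the tin's axis and 140 mm from the stand's origin, at rest) and the bowl is back up (joint below 0.05 rad) (horizontal distance between each of ball_1_center, ball_2_center, ball_3_center and tin below 0.055 m and height (world z) of each of ball_1_center, ball_2_center, ball_3_center below 0.05 m and height (world z) of bar below 0.03 m and horizontal distance between bar and stand above 0.14 m and horizontal distance between bar and tin above 0.075 m and linear speed of bar below 0.02 m/s and value of joint bowl below 0.05 rad); the robot touches nothing.
It also fails if it takes over 48 s, if anything falls off the work surface, if the arm or the gripper's body presses on something with over 40 N, if the wrist force passes 120 N, or if a joint passes its speed limit or range.

ROBOT

A 6-joint arm with a two-finger parallel gripper is mounted at the origin on the work surface. World frame = base frame: x ahead of the robot, y to its left, z up, the work surface at z = 0. Lengths are in m, angles in rad, forces in N, time in s.
With the tool pointing down it reaches from about 0.35 to 0.725 m from the base axis. Payload 4.3 kg.
Tool frame: the origin (TCP) lies midway between the tips of the shut fingers; the grasp point (between the pads) lies 19 mm behind it; z points along the fingers, x is the direction in which the jaws open and shut, and the axes are right-handed (so a half turn about z gives the same grasp; the last joint's range is limited). The gripper opens to 85 mm and grips with 20 to 120 N. Pads are 22 mm wide; open, the fingers measure 114 mm over their backs; the gripper's body (76 mm by 85 mm) begins 54 mm behind the grasp point. The pads swing forward as they close: fully open they stand 13 mm farther back than shut.
Start: joints at [-1.348, 0.377, 0.081, 1.274, 0, 1.46], TCP at [0.188, -0.543, 0.231] pointing down, gripper open.
Joint ranges: [-2.72, 2.72], [-0.84, 1.66], [-1.02, 1.22], [-1.77, 2.12], [-1.37, 1.28], [-3.14, 3.14]. Speed limits (rad/s): [2.57, 2.57, 3.14, 3.14, 3.14, 3.14].

INTERFACE

Orientations are given as a unit quaternion [w, x, y, z].
In Python, from bench import env gives the robot as it stands.
- The arm moves only by the tool carry_out, never from a script. Its argument "motion" is a list of rows, each a list of 3 entries, a list of its own where there are three numbers: the shift along the tool's x, y, z in mm, then the turn about the tool's z in rad, then the closure, from -1 (fully open) to 1 (shut). A call has exactly 8 rows; each row shifts and turns the commanded pose from where the row before left it, along the tool's axes as they then stand; what a row does not reach is not made up. A row lasts 1/8 s, in which the tool goes at most 62.5 mm and 10.7 degrees, less where a joint would pass 70% of its speed; a pose out of reach is approached as far as the arm can. A call with a gripper value outside its range is refused whole. The fingers move at their own pace and stop on an object; the grip force is fixed at half the most. Time passes only in rows, so rows that do not move let the fingers close, or fill a call up. It gives the time, the measured TCP pose, the force and the opening at its end, in the units of the state.
- env.state(): the state, without advancing time (a new reading comes with each control period).
- env.grab_frame(name): name is "scene" or "top"; returns the picture (384x512x3 uint8, blue, green, red); there is no depth.
- env.get_calibration(name): a dict with "fov_y" (degrees; the focal length in pixels is half the picture's height over the tangent of half this angle, whatever the lens; pixels are square), "cx", "cy" (the principal point, pixels), "rvec" (rotation vector, rad) and "tvec" (3), from world to camera coordinates, as OpenCV has them. Camera axes: x right, y down, z forward; pixel columns grow to the right and rows downward; lengths in m; the calibration is good to about 2 mm. A picture is of the moment at which its call begins. get_calibration takes no time and is no camera call.
- env.job_done(): hands the job in, once; it reports no verdict.
Trained networks look in the newest picture that a camera, given by its name, has taken for a name from the list of things; names that differ only in an ending like _2 or _b are one class to them, and where a whole thing is asked for, a point or a joint stands for the part that bears it (a point fixed in the world has none). Each returns a list of dicts, best first, with "conf" (0 to 1); they miss things now and then, are a little off and sometimes report something else, mostly with a low value. They report only what shows in the picture. A call takes as long as a camera call. They do not tell look-alikes from the thing itself.
- env.find_in(camera, name): "point" ([row, column] in pixels, amid what is visible of it).
- env.masks_of(camera, name): "mask" (384x512 bool, what is visible of it) and "point" ([row, column] in pixels, amid what is visible of it).
- env.place_of(camera, name): "point" ([row, column] in pixels: a listed point, or the origin of a listed thing).
The state is a dict: "t": time; "joint_pos": joint angles; "joint_velocities": joint speeds; "joint_torque": joint torques, N m; "eef_pos": TCP position; "orientation": TCP orientation; "force": force on the tool from outside, world axes, zero at the start; "ft_torque": the same for the moment, N m; "opening": finger opening in m.
Only numpy, scipy, OpenCV 4.12 (cv2) and the standard library are available. Lean on these libraries where they do the work, as an engineer would, in place of code of your own. Each camera call takes 0.05 s, during which the arm holds its last target.

## Working session

There is one attempt and no reset: what is moved stays moved. The work goes in short steps, Python scripts to look and compute and a tool call to move; the robot and the scene stay as the last step left them, time stands still between calls to the robot, and variables do not carry over. Pictures are saved under pics/ and viewed, and the job is handed in when it is done.

Besides the shell and the picture viewer there is one more tool, called as a command line: name --argument value ..., lists and objects as JSON in quotes. carry_out: Moves the arm, as the interface text tells. Its arguments: {"type":"object","properties":{"motion":{"type":"array"}},"required":["motion"]}

```bash
ls; mkdir -p pics
python3 - <<'E'
from bench import env
import cv2
s=env.state();print(s)
for c in("scene","top"):
    print(c,env.get_calibration(c))
    im=env.grab_frame(c);cv2.imwrite(f"pics/{c}0.png",im)
    for n in("bar_post","bar","stand","lip","tin","ball_1_center"):
        print(n,[(np_['conf'],[round(float(v),1) for v in np_['point']]) for np_ in env.place_of(c,n)])
E
```

```text
pics
{'t': 0.0, 'joint_pos': array([-1.34830110e+00,  3.78053029e-01,  7.96362846e-02,  1.27440186e+00,
       -1.05993760e-05,  1.46048866e+00]), 'joint_velocities': array([ 8.28635273e-04,  4.17537633e-04, -2.54088879e-05,  1.52168634e-03,
       -2.34236920e-04,  2.57641482e-03]), 'joint_torque': array([-1.23772361e-04, -4.63603163e+01,  2.69876969e+01,  2.07567704e-02,
       -3.65944970e-05, -2.05782953e-06]), 'eef_pos': array([ 0.18770228, -0.54281024,  0.23037063]), 'orientation': array([-6.69821953e-04,  8.14460576e-01, -5.80218017e-01, -7.57475214e-04]), 'force': array([-0.02981968,  0.06468473,  0.00408634]), 'ft_torque': array([ 0.00921735, -0.03311213,  0.0199516 ]), 'opening': 0.08524295398423176}
scene {'fov_y': 56.0489882978038, 'cx': 256.814116284021, 'cy': 198.0220545787398, 'rvec': array([ 0.86935353,  2.69482722, -0.85872418]), 'tvec': array([ 0.34141286, -0.2283973 ,  1.25082056])}
bar_post [(0.98, [241.2, 374.6]), (0.87, [302.5, 413.0]), (0.84, [191.7, 329.1]), (0.75, [332.0, 341.3]), (0.71, [277.4, 316.9])]
bar [(0.96, [290.1, 314.4]), (0.86, [255.9, 365.3]), (0.71, [340.7, 335.2]), (0.65, [206.1, 324.5]), (0.59, [317.0, 402.3])]
stand [(0.95, [199.5, 248.3])]
lip [(0.8, [197.1, 192.9])]
tin [(0.85, [249.0, 203.9])]
ball_1_center [(0.39, [160.4, 245.1])]
top {'fov_y': 46.3598989642829, 'cx': 249.87824049308963, 'cy': 193.4785603363894, 'rvec': array([ 2.18921648, -2.19058082,  0.10778139]), 'tvec': array([0.08669593, 0.47172396, 1.30709146])}
bar_post [(0.91, [256.5, 218.3]), (0.85, [231.3, 90.4]), (0.82, [188.7, 162.4]), (0.8, [171.1, 113.9]), (0.56, [248.8, 149.0]), (0.41, [187.1, 164.6])]
bar [(0.93, [249.1, 217.4]), (0.92, [231.8, 102.5]), (0.77, [174.0, 118.0]), (0.63, [247.0, 153.8]), (0.58, [191.7, 165.0])]
stand [(0.62, [193.3, 276.5])]
lip [(0.73, [130.0, 278.4])]
tin [(0.85, [131.9, 252.4])]
ball_1_center [(0.61, [199.0, 291.2])]
```

View pics/scene0.png

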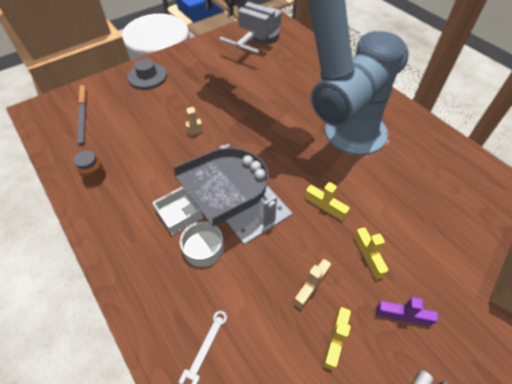

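View pics/top0.png

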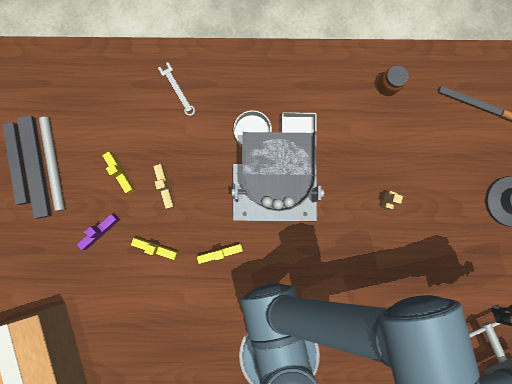

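The two pictures show five bar shapes besides the short wooden one:

| Shape | Top view (row, col) | Scene view (row, col) |
|---|---|---|
| Wooden, long | 187,163 | 283,313 |
| Wooden, short | 199,391 | 122,193 |
| Yellow | 171,117 | – |
| Yellow | 248,153 | – |
| Yellow | 253,220 | – |
| Purple | 231,98 | – |

I choose the long wooden one. The tin stands on the left in the top view (+y), at (127,252). The box is at (123,299).

```bash
cat > h.py <<'E'
from bench import env
import cv2, numpy as np
from scipy.spatial.transform import Rotation as R
def cam(c):
    k=env.get_calibration(c); f=192/np.tan(np.radians(k['fov_y'])/2)
    K=np.array([[f,0,k['cx']],[0,f,k['cy']],[0,0,1]]); Rm=cv2.Rodrigues(k['rvec'])[0]
    return K,Rm,np.array(k['tvec'],float)
def proj(c,P):
    K,Rm,t=cam(c); p=(Rm@np.atleast_2d(P).T).T+t; p=p@K.T; q=p[:,:2]/p[:,2:]; return q[:,::-1]
def atz(c,rc,z):
    K,Rm,t=cam(c); d=Rm.T@np.linalg.inv(K)@np.array([rc[1],rc[0],1.]); o=-Rm.T@t
    return o+d*(z-o[2])/d[2]
def tri(a,b):
    M=[]
    Ps=[]
    for c in("scene","top"):
        K,Rm,t=cam(c);Ps.append(K@np.c_[Rm,t])
    X=cv2.triangulatePoints(Ps[0],Ps[1],np.array(a[::-1],float).reshape(2,1),np.array(b[::-1],float).reshape(2,1))[:,0]
    return X[:3]/X[3]
E
python3 - <<'E'
from h import *
np.set_printoptions(precision=4,suppress=True)
for n,a,b in(("post",(277.4,316.9),(188.7,162.4)),("bar",(290.1,314.4),(191.7,165)),("stand",(199.5,248.3),(193.3,276.5)),("lip",(197.1,192.9),(130,278.4)),("tin",(249,203.9),(131.9,252.4)),("ball",(160.4,245.1),(199,291.2))):
    X=tri(a,b); print(n,X,proj("scene",X)-a,proj("top",X)-b)
print(atz("top",(188.7,162.4),.075),atz("scene",(277.4,316.9),.075),atz("top",(191.7,165),0),atz("scene",(290.1,314.4),0))
im0=cv2.imread("pics/top0.png");im1=cv2.imread("pics/scene0.png")
cv2.imwrite("pics/crop.png",np.hstack([cv2.resize(im0[155:220,130:195],(390,390),interpolation=2),cv2.resize(im1[250:315,280:345],(390,390),interpolation=2)]))
cv2.imwrite("pics/crop2.png",np.hstack([cv2.resize(im0[105:225,225:330],(392,448),interpolation=2),cv2.resize(im1[140:275,150:295],(392,365),interpolation=2)[:].copy() if 0 else cv2.resize(im1[140:275,150:295],(392,448),interpolation=2)]))
for c in("top","scene"):
    for m in env.masks_of(c,"bar"):
        M=m['mask'];ys,xs=np.nonzero(M);print(c,m['conf'],m['point'],len(ys))
E
```

```text
post [0.4823 0.3383 0.0538] [[-0.0453 -0.3142]] [[ 0.1165 -0.1342]]
bar [ 0.4806  0.3433 -0.0231] [[0.0149 0.105 ]] [[-0.0394  0.0451]]
stand [ 0.4697  0.0099 -0.0008] [[-0.4396 -2.8239]] [[ 1.3738 -1.2456]]
lip [0.6319 0.0128 0.1469] [[-0.166  -1.1806]] [[ 0.5861 -0.4272]]
tin [ 0.6595  0.079  -0.0019] [[-0.1129 -0.8106]] [[ 0.3809 -0.2949]]
ball [ 0.4467 -0.0222  0.1308] [[-0.1134 -0.797 ]] [[ 0.4071 -0.3488]]
[0.4807 0.3341 0.075 ] [0.49   0.3439 0.075 ] [0.4785 0.3395 0.    ] [0.489  0.3481 0.    ]
top 0.96 [188.5, 162.8] 449
top 0.82 [229.1, 94.5] 527
top 0.76 [170.9, 116.8] 466
top 0.71 [247.9, 152.7] 423
top 0.56 [251.7, 214.6] 383
scene 0.92 [338.3, 340.7] 711
scene 0.79 [249.9, 373.5] 858
scene 0.75 [285.9, 309.7] 648
scene 0.74 [202.0, 325.4] 802
scene 0.69 [312.2, 411.2] 1026
```

View pics/crop.png

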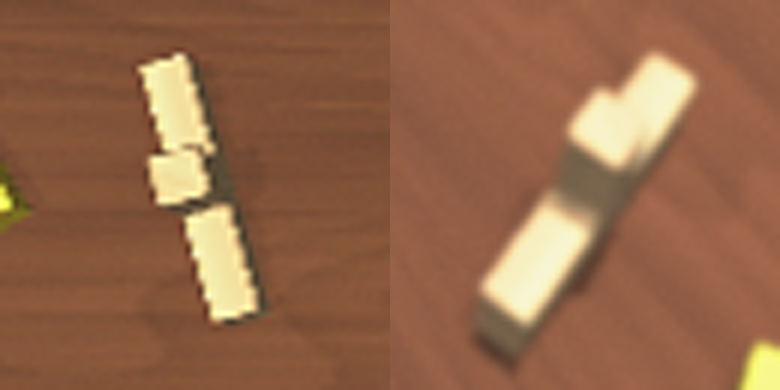

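View pics/crop2.png

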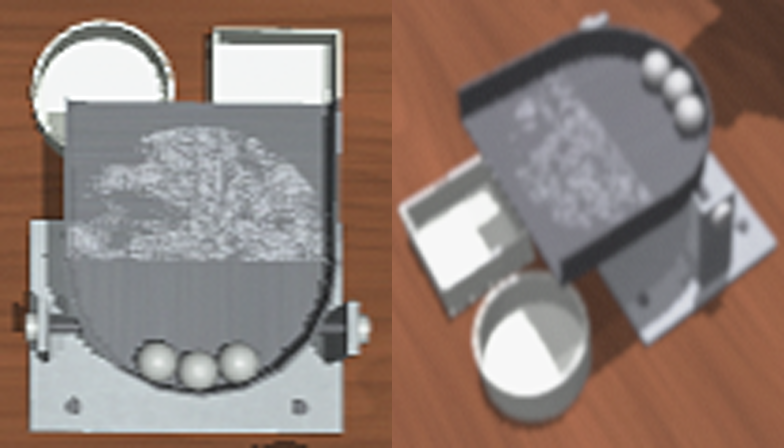

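Run:
```python
from h import *
np.set_printoptions(precision=4,suppress=True)
from scipy.optimize import least_squares
T=np.array([(148,158),(205,148),(210,198),(160,208),(138,68),(185,53),(212,322),(258,312)],float)/6-.5+.083
top=np.c_[155+T[:,1],130+T[:,0]]
S=(np.array([(568,130),(607,88),(655,105),(622,168),(655,52),(697,85),(480,290),(530,328)],float)-[390,0])/6-.5+.083
sc=np.c_[250+S[:,1],280+S[:,0]]
for c,p in(("top",top),("scene",sc)):
    a=np.mean([atz(c,q,.1) for q in p[:4]],0);b=np.mean([atz(c,q,.045) for q in p[4:]],0)
    e=np.mean([atz(c,q,.045) for q in p[4:6]],0)-np.mean([atz(c,q,.045) for q in p[6:]],0)
    print(c,a,b,np.linalg.norm(e),np.degrees(np.arctan2(e[1],e[0])))
# tin top rim & box
print([atz("top",q,.05) for q in [(111,252.5)]])
def cr(x,y):return (105+y*120/448,225+x*105/392)
def cs(x,y):return (140+y*135/448,150+(x-392)*145/392)
# lip corners (bowl rest: lip z=.115+.165*sin6=.132)
z=.115+.165*np.sin(np.radians(6))
for c,f,P in(("top",cr,[(66,101),(330,102)]),("scene",cs,[(562,283),(463,120)])):
    zz=[z+.0,z]
    print(c,[atz(c,f(*p),z) for p in P],[atz(c,f(*p),z+.033) for p in P])
# base plate corners
print("plate",[atz("top",cr(*p),0.005) for p in[(30,430),(342,432),(30,222)]])
print("uprights",[atz("top",cr(*p),0.127) for p in[(36,283),(352,283),(36,350),(352,355)]])
print("tin",[atz("top",cr(*p),0.05) for p in[(102,20),(31,92),(175,92)]], [atz("scene",cs(*p),0.05) for p in[(530,268),(472,330),(590,330),(530,396)]])
print("box",[atz("top",cr(*p),0.045) for p in[(213,27),(341,30)]],[atz("scene",cs(*p),0.045) for p in[(400,205),(440,302)]])
```

```text
top [0.4908 0.3373 0.1   ] [0.4914 0.3389 0.045 ] 0.12937966075369442 16.6103866844206
scene [0.4877 0.3358 0.1   ] [0.4904 0.3376 0.045 ] 0.13120209657960924 -163.12457966656353
[array([0.7114, 0.079 , 0.05  ])]
top [array([0.6308, 0.108 , 0.1322]), array([ 0.6306, -0.0855,  0.1322])] [array([0.6236, 0.1081, 0.1652]), array([ 0.6234, -0.0801,  0.1652])]
scene [array([0.6289, 0.107 , 0.1322]), array([ 0.628 , -0.082 ,  0.1322])] [array([0.6366, 0.1259, 0.1652]), array([ 0.6357, -0.0549,  0.1652])]
plate [array([0.3933, 0.1363, 0.005 ]), array([ 0.3915, -0.1125,  0.005 ]), array([0.56  , 0.1365, 0.005 ])]
uprights [array([0.4976, 0.1298, 0.127 ]), array([ 0.4978, -0.1007,  0.127 ]), array([0.4488, 0.1297, 0.127 ]), array([ 0.4451, -0.1   ,  0.127 ])]
tin [array([0.7133, 0.0795, 0.05  ]), array([0.6558, 0.1351, 0.05  ]), array([0.6562, 0.0225, 0.05  ])] [array([0.6285, 0.0287, 0.05  ]), array([0.7041, 0.0456, 0.05  ]), array([0.6105, 0.1131, 0.05  ]), array([0.6874, 0.1284, 0.05  ])]
box [array([ 0.7093, -0.008 ,  0.045 ]), array([ 0.7073, -0.1092,  0.045 ])] [array([ 0.7063, -0.1096,  0.045 ]), array([0.717 , 0.0011, 0.045 ])]
```

```bash
cat >> h.py <<'E'
def pose():
    s=env.state(); q=s['orientation']; r=R.from_quat(np.r_[q[1:],q[0]])
    return np.array(s['eef_pos']),r,s
def plan(wps,n,yaw,close,start=None):
    """wps list of world xyz; n rows total; turn to final yaw of tool x (deg). tool down assumed"""
    p,r,s=pose(); x=r.as_matrix()[:,0]; y0=np.arctan2(x[1],x[0])
    if start is not None: p=np.array(start[:3]); y0=np.radians(start[3])
    W=np.array([p]+[np.array(w,float) for w in wps]); L=np.r_[0,np.cumsum(np.linalg.norm(np.diff(W,axis=0),axis=1))]
    t=np.linspace(0,L[-1],n+1); P=np.c_[[np.interp(t,L,W[:,i]) for i in range(3)]].T
    dy=(np.radians(yaw)-y0); tt=round(-dy/n,3); c=p.copy(); a=y0
    for i in range(n):
        d=P[i+1]-c; X=np.array([np.cos(a),np.sin(a),0]);Y=np.array([np.sin(a),-np.cos(a),0])
        v=[round(d@X*1e3),round(d@Y*1e3),round(-d[2]*1e3)]
        c=c+(X*v[0]+Y*v[1])/1e3-np.array([0,0,v[2]])/1e3; a-=tt
        print(f"[[{v[0]},{v[1]},{v[2]}],{tt},{close}]",end="\n" if i%8==7 else ",")
    print("end",c,np.degrees(a))
E
python3 - <<'E'
from h import *
plan([(.45,-.33,.30),(.53,-.05,.30),(.4905,.338,.22)],24,16.9,-1)
E
```

```text
[[-15,-40,-9],-0.064,-1],[[-11,-40,-8],-0.064,-1],[[-10,-41,-9],-0.064,-1],[[-6,-42,-8],-0.064,-1],[[-4,-42,-9],-0.064,-1],[[-2,-42,-8],-0.064,-1],[[2,-43,-9],-0.064,-1],[[4,-42,-9],-0.064,-1]
[[-19,-38,0],-0.064,-1],[[-16,-40,0],-0.064,-1],[[-13,-41,0],-0.064,-1],[[-11,-42,0],-0.064,-1],[[-8,-42,0],-0.064,-1],[[-6,-43,0],-0.064,-1],[[-6,-42,2],-0.064,-1],[[-16,-39,9],-0.064,-1]
[[-13,-40,9],-0.064,-1],[[-11,-41,8],-0.064,-1],[[-7,-42,9],-0.064,-1],[[-6,-42,9],-0.064,-1],[[-2,-42,8],-0.064,-1],[[0,-42,9],-0.064,-1],[[3,-42,9],-0.064,-1],[[6,-42,8],-0.064,-1]
end [0.49094038 0.33817872 0.2203543 ] 17.075529616509137
```

carry_out --motion '[[[-15, -40, -9], -0.064, -1], [[-11, -40, -8], -0.064, -1], [[-10, -41, -9], -0.064, -1], [[-6, -42, -8], -0.064, -1], [[-4, -42, -9], -0.064, -1], [[-2, -42, -8], -0.064, -1], [[2, -43, -9], -0.064, -1], [[4, -42, -9], -0.064, -1]]'

```text
t: 1.8
eef_pos: [0.4513, -0.329, 0.3007]
orientation: [0.0, 0.935, -0.354, 0.0]
force: [0.1, 0.6, -0.1]
opening: 0.0852
```

carry_out --motion '[[[-19, -38, 0], -0.064, -1], [[-16, -40, 0], -0.064, -1], [[-13, -41, 0], -0.064, -1], [[-11, -42, 0], -0.064, -1], [[-8, -42, 0], -0.064, -1], [[-6, -43, 0], -0.064, -1], [[-6, -42, 2], -0.064, -1], [[-16, -39, 9], -0.064, -1]]'

```text
t: 2.8
eef_pos: [0.5256, 0.0031, 0.2895]
orientation: [-0.0, 0.994, -0.106, 0.001]
force: [-0.2, -0.1, -0.1]
opening: 0.0854
```

carry_out --motion '[[[-13, -40, 9], -0.064, -1], [[-11, -41, 8], -0.064, -1], [[-7, -42, 9], -0.064, -1], [[-6, -42, 9], -0.064, -1], [[-2, -42, 8], -0.064, -1], [[0, -42, 9], -0.064, -1], [[3, -42, 9], -0.064, -1], [[6, -42, 8], -0.064, -1]]'

```text
t: 3.8
eef_pos: [0.4907, 0.3395, 0.22]
orientation: [0.0, 0.989, 0.149, 0.0]
force: [0.4, -0.7, 0.3]
opening: 0.0853
```

Run:
```python
from h import *
im=env.grab_frame("scene");cv2.imwrite("pics/s1.png",cv2.resize(im[150:330,230:410],(600,600),interpolation=2))
im=env.grab_frame("top");cv2.imwrite("pics/t1.png",cv2.resize(im[100:280,90:270],(600,600),interpolation=2))
```

```text
(no output)
```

View pics/s1.png

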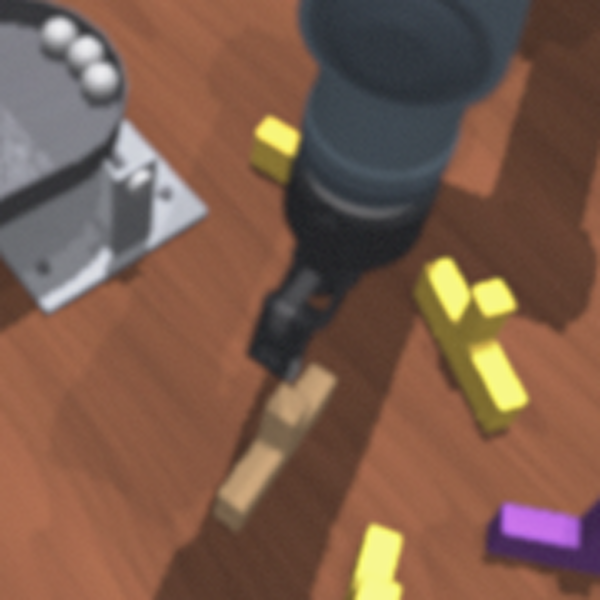

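View pics/t1.png

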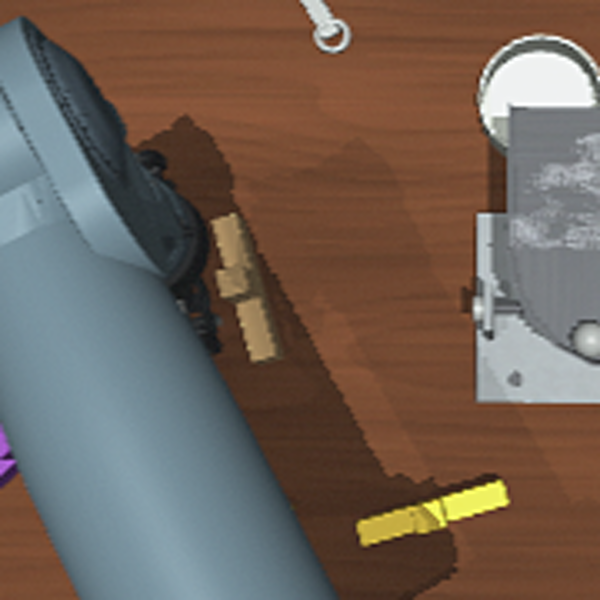

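In both views the jaws are over the wooden post and open along the batten. In the scene crop the post is at (410,290), i.e. about (273,317) in the full picture. I'm descending.

carry_out --motion '[[[0, 1, 24], 0, -1], [[0, 0, 24], 0, -1], [[0, 0, 24], 0, -1], [[0, 0, 24], 0, -1], [[0, 0, 24], 0, -1], [[0, 0, 22], 0, -1], [[0, 0, 14], 0, -1], [[0, 0, 7], 0, -1]]'

```text
t: 4.9
eef_pos: [0.4911, 0.3367, 0.0567]
orientation: [0.0, 0.989, 0.148, -0.0]
force: [-0.0, -0.5, 0.1]
opening: 0.0856
```

carry_out --motion '[[[0, 0, 0], 0, 1], [[0, 0, 0], 0, 1], [[0, 0, 0], 0, 1], [[0, 0, 0], 0, 1], [[0, 0, 0], 0, 1], [[0, 0, 0], 0, 1], [[0, 0, 0], 0, 1], [[0, 0, 0], 0, 1]]'

```text
t: 5.9
eef_pos: [0.4918, 0.3375, 0.058]
orientation: [-0.0, 0.989, 0.148, 0.001]
force: [-0.2, -0.3, 5.7]
opening: 0.0233
```

Run:
```python
from h import *
p,r,s=pose();print(p,np.degrees(r.as_euler('zyx')),s['opening'],s['force'],s['ft_torque'])
im=env.grab_frame("scene");cv2.imwrite("pics/s2.png",cv2.resize(im[190:340,250:400],(600,600),interpolation=2))
```

```text
[0.49175508 0.33750835 0.05798553] [-1.70765354e+01  6.93881351e-02 -1.79967386e+02] 0.023280846912579582 [-0.18786067 -0.32457323  5.66770984] [-0.01916129  0.12247224  0.05335152]
```

View pics/s2.png

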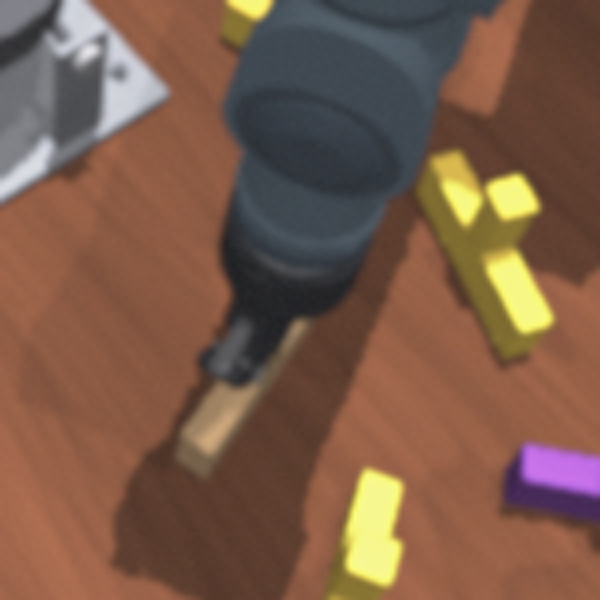

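Run:
```python
from h import *
plan([(.4918,.3375,.10),(.54,.2,.28),(.598,-.004,.25)],16,60,1)
```

```text
[[0,0,-30],-0.047,1],[[0,12,-27],-0.047,1],[[-1,19,-23],-0.047,1],[[-2,19,-24],-0.047,1],[[-3,19,-24],-0.047,1],[[-4,19,-24],-0.047,1],[[-4,19,-23],-0.047,1],[[-6,18,-24],-0.047,1]
[[-6,18,-23],-0.047,1],[[-13,28,4],-0.047,1],[[-14,26,5],-0.047,1],[[-16,26,4],-0.047,1],[[-17,25,4],-0.047,1],[[-17,25,4],-0.047,1],[[-19,23,5],-0.047,1],[[-20,23,4],-0.047,1]
end [ 0.59847475 -0.00385127  0.24997056] 60.164005531853036
```

carry_out --motion '[[[0, 0, -30], -0.047, 1], [[0, 12, -27], -0.047, 1], [[-1, 19, -23], -0.047, 1], [[-2, 19, -24], -0.047, 1], [[-3, 19, -24], -0.047, 1], [[-4, 19, -24], -0.047, 1], [[-4, 19, -23], -0.047, 1], [[-6, 18, -24], -0.047, 1]]'

```text
t: 6.95
eef_pos: [0.5326, 0.2164, 0.2559]
orientation: [-0.0, 0.943, 0.331, -0.001]
force: [0.1, -0.2, -1.4]
opening: 0.0237
```

carry_out --motion '[[[-6, 18, -23], -0.047, 1], [[-13, 28, 4], -0.047, 1], [[-14, 26, 5], -0.047, 1], [[-16, 26, 4], -0.047, 1], [[-17, 25, 4], -0.047, 1], [[-17, 25, 4], -0.047, 1], [[-19, 23, 5], -0.047, 1], [[-20, 23, 4], -0.047, 1]]'

```text
t: 7.95
eef_pos: [0.5974, -0.005, 0.248]
orientation: [-0.001, 0.865, 0.502, -0.001]
force: [0.2, -0.3, -2.1]
opening: 0.0233
```

Run:
```python
from h import *
p,r,s=pose();print(p,np.degrees(r.as_euler('zyx')),s['opening'],s['force'],s['ft_torque'])
im=env.grab_frame("scene");im2=env.grab_frame("top")
# overlay predicted bar
def box(c,img):
    yw=np.arctan2(*r.as_matrix()[:2,0][::-1]);ex=np.array([np.cos(yw),np.sin(yw)]);ey=np.array([-ex[1],ex[0]])
    for z in(0,.045):
        P=[[*(p[:2]+a*.065*ex+b*.011*ey),p[2]-.058+z] for a,b in((1,1),(1,-1),(-1,-1),(-1,1))]
        q=proj(c,P)[:,::-1]
        yield q
for c,i,(r0,c0) in(("scene",im,(120,130)),("top",im2,(90,200))):
    o=cv2.resize(i[r0:r0+150,c0:c0+150],(600,600),interpolation=2);o2=o.copy()
    for q in box(c,i): cv2.polylines(o2,[np.int32((q-[c0,r0])*4)],True,(0,255,0),1)
    cv2.imwrite(f"pics/{c}3.png",o2)
```

```text
[ 0.59744771 -0.00497162  0.24796181] [-6.02501606e+01 -1.34453942e-01 -1.79984465e+02] 0.02330047330574075 [ 0.19044006 -0.3263118  -2.1096572 ] [-4.47119079e-05 -1.81143759e-02  3.02223275e-03]
```

View pics/scene3.png

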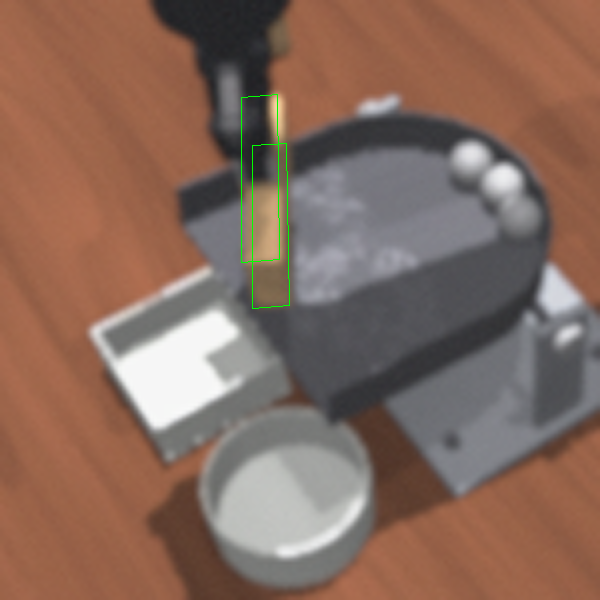

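View pics/top3.png

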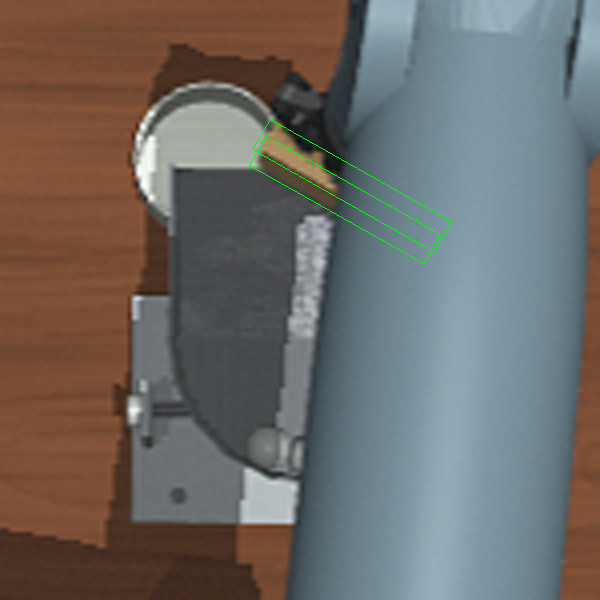

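The top view shows the bar's tin-side end where I predicted it, at about (140,262) to (180,340) in the crop. The gap is on the tin's side. I'm pressing down.

carry_out --motion '[[[0, 0, 12], 0, 1], [[0, 0, 12], 0, 1], [[0, 0, 12], 0, 1], [[0, 0, 12], 0, 1], [[0, 0, 8], 0, 1], [[0, 0, 5], 0, 1], [[0, 0, 5], 0, 1], [[0, 0, 5], 0, 1]]'

```text
t: 9.05
eef_pos: [0.5982, -0.004, 0.1787]
orientation: [0.0, 0.865, 0.501, 0.001]
force: [-1.2, 0.2, 2.5]
opening: 0.0234
```

carry_out --motion '[[[0, 0, 5], 0, 1], [[0, 0, 5], 0, 1], [[0, 0, 5], 0, 1], [[0, 0, 5], 0, 1], [[0, 0, 4], 0, 1], [[0, 0, 4], 0, 1], [[0, 0, 2], 0, 1], [[0, 0, 0], 0, 1]]'

```text
t: 10.05
eef_pos: [0.5989, -0.0049, 0.1487]
orientation: [0.001, 0.865, 0.501, 0.0]
force: [4.4, -0.6, 0.7]
opening: 0.0233
```

Run:
```python
from h import *
p,r,s=pose();print(p,np.degrees(r.as_euler('zyx')),s['opening'],s['force'],s['ft_torque'])
im=env.grab_frame("scene");im2=env.grab_frame("top")
for c,i,(r0,c0) in(("scene",im,(120,130)),("top",im2,(90,200))):
    cv2.imwrite(f"pics/{c}4.png",cv2.resize(i[r0:r0+150,c0:c0+150],(600,600),interpolation=2))
```

```text
[ 0.59891001 -0.00492937  0.14869566] [-6.01340088e+01  1.17995718e-01  1.79872251e+02] 0.023288951049669368 [ 4.37623627 -0.62017245  0.68388057] [-0.85757896 -1.65204667 -0.32077971]
```

View pics/scene4.png

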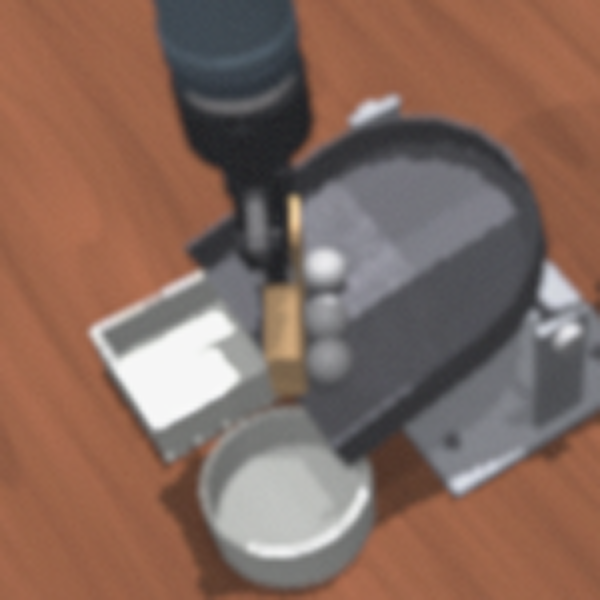

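View pics/top4.png

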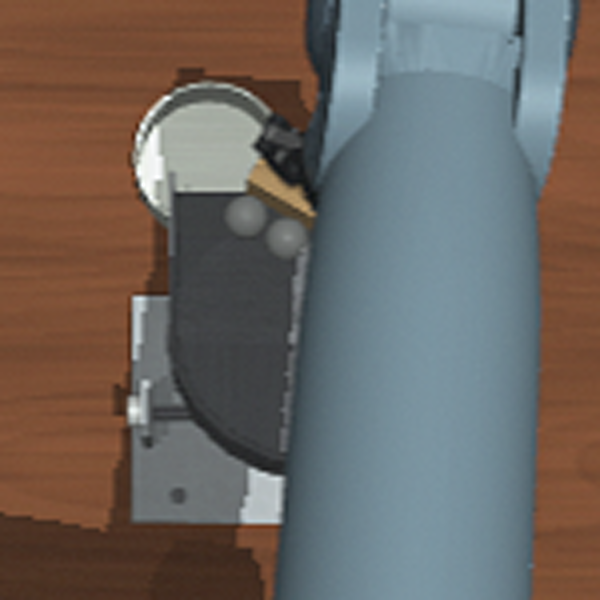

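The bowl has tipped. All three balls lie against the bar and are moving towards the gap above the tin, so I hold.

carry_out --motion '[[[0, 0, 0], 0, 1], [[0, 0, 0], 0, 1], [[0, 0, 0], 0, 1], [[0, 0, 0], 0, 1], [[0, 0, 0], 0, 1], [[0, 0, 0], 0, 1], [[0, 0, 0], 0, 1], [[0, 0, 0], 0, 1]]'

```text
t: 11.15
eef_pos: [0.5996, -0.0047, 0.1495]
orientation: [0.002, 0.865, 0.501, 0.001]
force: [4.8, -2.5, 6.7]
opening: 0.0233
```

```bash
cat > look.py <<'E'
import sys
from h import *
p,r,s=pose();print(p,np.degrees(r.as_euler('zyx')),s['opening'],s['force'],s['ft_torque'],s['t'])
im=env.grab_frame("scene");im2=env.grab_frame("top")
o=[cv2.resize(i[r0:r0+150,c0:c0+150],(400,400),interpolation=2) for i,(r0,c0) in((im,(120,130)),(im2,(90,200)))]
cv2.imwrite(f"pics/{sys.argv[1]}.png",np.hstack(o))
E
python3 look.py l5
```

```text
[ 0.59959023 -0.00469284  0.1495298 ] [-60.17058805   0.21080195 179.91656   ] 0.023269720824611647 [ 4.83290189 -2.47290465  6.6624359 ] [-0.96929271 -0.89172602  0.26179064] 11.15
```

View pics/l5.png

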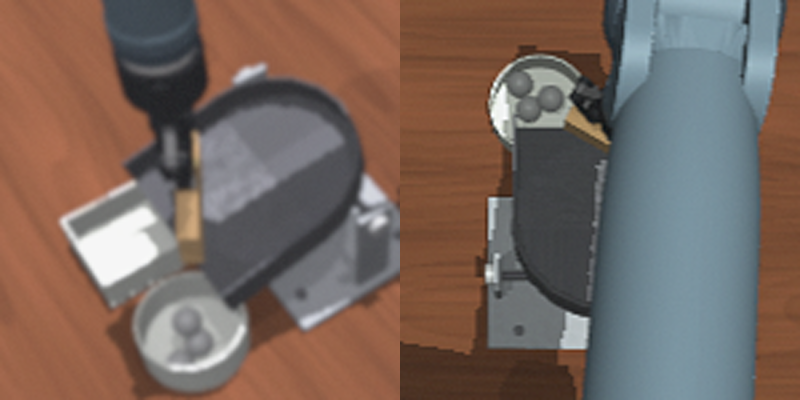

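All three balls are in the tin, at about (80–110, 520–550) in the right half of the picture. I hold one more second, then lift.

carry_out --motion '[[[0, 0, 0], 0, 1], [[0, 0, 0], 0, 1], [[0, 0, 0], 0, 1], [[0, 0, 0], 0, 1], [[0, 0, 0], 0, 1], [[0, 0, 0], 0, 1], [[0, 0, 0], 0, 1], [[0, 0, 0], 0, 1]]'

```text
t: 12.25
eef_pos: [0.5996, -0.0047, 0.1496]
orientation: [0.002, 0.865, 0.501, 0.001]
force: [4.5, -2.8, 6.3]
opening: 0.0233
```

carry_out --motion '[[[0, 0, -4], 0, 1], [[0, 0, -6], 0, 1], [[0, 0, -8], 0, 1], [[0, 0, -10], 0, 1], [[0, 0, -14], 0, 1], [[0, 0, -20], 0, 1], [[0, 0, -24], 0, 1], [[0, 0, -24], 0, 1]]'

```text
t: 13.25
eef_pos: [0.5952, -0.0035, 0.2573]
orientation: [-0.002, 0.865, 0.501, -0.003]
force: [0.4, 0.3, -2.4]
opening: 0.0235
```

```bash
python3 look.py l6
python3 - <<'E'
from h import *
plan([(.54,.2,.25),(.4918,.3375,.12),(.4918,.3375,.075)],24,17,1)
E
```

```text
[ 0.59521856 -0.00346474  0.25727172] [ -60.16267743   -0.39655064 -179.91682862] 0.02345697776330022 [ 0.43103409  0.28861391 -2.42099442] [-0.01521092 -0.01531296  0.04965002] 13.25
[[13,-13,1],0.031,1],[[13,-14,1],0.031,1],[[12,-15,1],0.031,1],[[12,-14,0],0.031,1],[[12,-15,1],0.031,1],[[10,-15,1],0.031,1],[[11,-16,1],0.031,1],[[10,-16,1],0.031,1]
[[9,-16,1],0.031,1],[[9,-17,1],0.031,1],[[9,-17,0],0.031,1],[[6,-14,10],0.031,1],[[4,-13,13],0.031,1],[[5,-13,12],0.031,1],[[3,-14,13],0.031,1],[[4,-13,12],0.031,1]
[[3,-14,13],0.031,1],[[3,-14,12],0.031,1],[[2,-14,13],0.031,1],[[1,-14,12],0.031,1],[[2,-14,13],0.031,1],[[0,-8,15],0.031,1],[[0,0,19],0.031,1],[[0,0,19],0.031,1]
end [0.49170953 0.33700538 0.07468143] 17.5348604474419
```

View pics/l6.png

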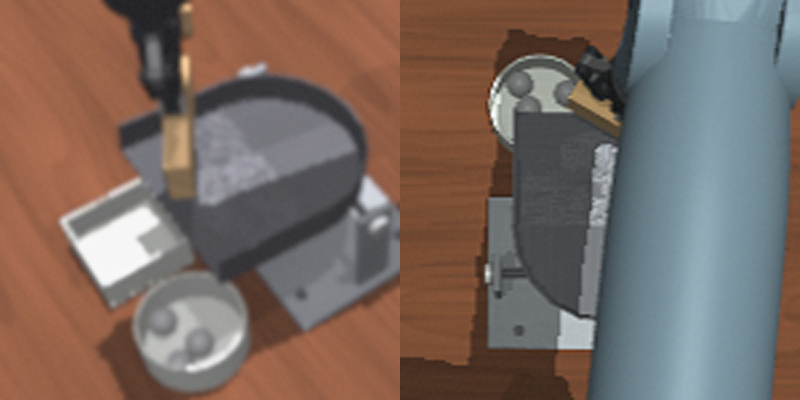

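The bowl is back up, the balls are in the tin and the bar is clear. I'm carrying it back to where it first stood.

carry_out --motion '[[[13, -13, 1], 0.031, 1], [[13, -14, 1], 0.031, 1], [[12, -15, 1], 0.031, 1], [[12, -14, 0], 0.031, 1], [[12, -15, 1], 0.031, 1], [[10, -15, 1], 0.031, 1], [[11, -16, 1], 0.031, 1], [[10, -16, 1], 0.031, 1]]'

```text
t: 14.35
eef_pos: [0.5549, 0.1414, 0.2489]
orientation: [-0.001, 0.921, 0.39, -0.003]
force: [0.3, 0.5, -2.5]
opening: 0.0233
```

carry_out --motion '[[[9, -16, 1], 0.031, 1], [[9, -17, 1], 0.031, 1], [[9, -17, 0], 0.031, 1], [[6, -14, 10], 0.031, 1], [[4, -13, 13], 0.031, 1], [[5, -13, 12], 0.031, 1], [[3, -14, 13], 0.031, 1], [[4, -13, 12], 0.031, 1]]'

```text
t: 15.35
eef_pos: [0.5161, 0.262, 0.1864]
orientation: [0.0, 0.962, 0.273, -0.003]
force: [0.1, 0.3, -1.7]
opening: 0.0233
```

carry_out --motion '[[[3, -14, 13], 0.031, 1], [[3, -14, 12], 0.031, 1], [[2, -14, 13], 0.031, 1], [[1, -14, 12], 0.031, 1], [[2, -14, 13], 0.031, 1], [[0, -8, 15], 0.031, 1], [[0, 0, 19], 0.031, 1], [[0, 0, 19], 0.031, 1]]'

```text
t: 16.35
eef_pos: [0.4897, 0.3356, 0.0705]
orientation: [0.001, 0.988, 0.152, -0.003]
force: [-0.2, -0.4, -1.0]
opening: 0.0232
```

Run:
```python
from h import *
p,r,s=pose();print(p,s['force'],s['ft_torque'],s['opening'])
im=env.grab_frame("scene");cv2.imwrite("pics/s7.png",cv2.resize(im[190:340,250:400],(600,600),interpolation=2))
```

```text
[0.48965024 0.33563818 0.07052868] [-0.22632946 -0.42332251 -1.03503515] [ 0.02978288  0.0250239  -0.02810661] 0.02316717610248429
```

View pics/s7.png

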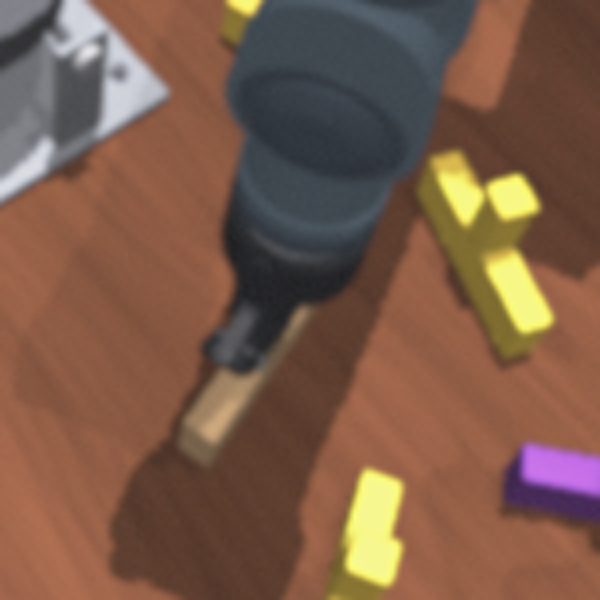

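carry_out --motion '[[[0, 0, 2], 0, 1], [[0, 0, 2], 0, 1], [[0, 0, 2], 0, 1], [[0, 0, 2], 0, 1], [[0, 0, 1], 0, 1], [[0, 0, 1], 0, 1], [[0, 0, 0], 0, 1], [[0, 0, 0], 0, 1]]'

```text
t: 17.4
eef_pos: [0.4924, 0.3366, 0.0633]
orientation: [0.0, 0.988, 0.152, 0.0]
force: [-0.1, -0.5, -2.2]
opening: 0.0236
```

carry_out --motion '[[[0, 0, 1], 0, 1], [[0, 0, 1], 0, 1], [[0, 0, 1], 0, 1], [[0, 0, 1], 0, 1], [[0, 0, 1], 0, 1], [[0, 0, 1], 0, 1], [[0, 0, 0], 0, 1], [[0, 0, 0], 0, 1]]'

```text
t: 18.4
eef_pos: [0.4923, 0.3366, 0.058]
orientation: [0.0, 0.988, 0.152, 0.0]
force: [-2.0, -1.5, 5.4]
opening: 0.0235
```

Contact, with 5.4 N upward, which matches the original grip height. I release and lift straight up.

carry_out --motion '[[[0, 0, -1], 0, 0.3], [[0, 0, 0], 0, 0], [[0, 0, 0], 0, -0.3], [[0, 0, 0], 0, -0.6], [[0, 0, 0], 0, -1], [[0, 0, 0], 0, -1], [[0, 0, 0], 0, -1], [[0, 0, 0], 0, -1]]'

```text
t: 19.4
eef_pos: [0.4924, 0.3366, 0.0583]
orientation: [0.0, 0.988, 0.152, 0.0]
force: [0.0, 0.3, 0.6]
opening: 0.0853
```

carry_out --motion '[[[0, 0, -10], 0, -1], [[0, 0, -20], 0, -1], [[0, 0, -25], 0, -1], [[0, 0, -25], 0, -1], [[0, 0, -25], 0, -1], [[0, 0, -25], 0, -1], [[0, 0, -20], 0, -1], [[0, 0, 0], 0, -1]]'

```text
t: 20.4
eef_pos: [0.4936, 0.3373, 0.2108]
orientation: [-0.001, 0.988, 0.152, 0.002]
force: [-0.1, 0.6, 0.2]
opening: 0.0853
```

Run:
```python
from h import *
p,r,s=pose();print(p,s['force'],s['opening'],s['t'],abs(s['joint_velocities']).max())
o=[]
for c in("scene","top"):
    im=env.grab_frame(c);o.append(cv2.resize(im[90:340,90:410] ,(400,312),interpolation=2))
    print(c,[(b['conf'],b['point']) for b in env.find_in(c,"ball_1_center")])
    print([(b['conf'],b['point']) for b in env.place_of(c,"tin")],[(b['conf'],b['point']) for b in env.place_of(c,"bar")])
cv2.imwrite("pics/end.png",np.hstack(o))
print(proj("scene",[.4915,.337,.1]),proj("scene",[.4915,.337,0]))
```

```text
[0.49363972 0.33733955 0.21075578] [-0.14053879  0.60740036  0.1639451 ] 0.08529596910404699 20.4 0.05266956990450955
scene [(0.43, [240.0, 189.7])]
[(0.74, [249.1, 202.7])] [(0.95, [318.1, 401.6]), (0.89, [256.2, 367.5]), (0.85, [291.8, 311.7]), (0.55, [339.9, 337.2]), (0.43, [210.4, 324.9])]
top []
[(0.79, [131.7, 249.6]), (0.23, [128.8, 248.1])] [(0.89, [190.6, 167.3]), (0.78, [230.9, 103.8]), (0.71, [251.3, 215.4])]
[[271.26344882 315.85790085]] [[287.27764876 310.80564011]]
```

View pics/end.png

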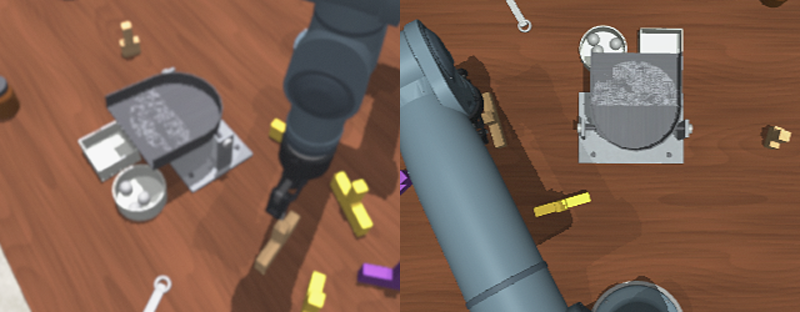

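The bar stands upright and released at its old place, the bowl is up and empty, the box is empty, and the balls are in the tin. I'm handing in.

Run:
```python
from h import *
i=env.grab_frame("scene");cv2.imwrite("pics/fin.png",cv2.resize(i[200:280,150:250],(750,600),interpolation=2))
print(env.job_done())
```

```text
the job is handed in; nothing more can be done
None
```

View pics/fin.png

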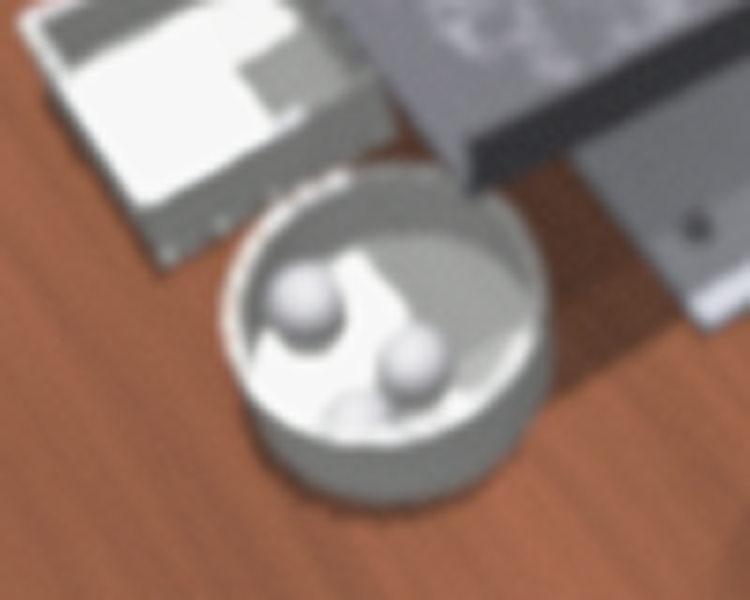

